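# Set the round timer on the games table and start it

### The job

Set the games-table timer for the next round: gently push the upright post of its lever around the dial with the fingertips until the pointer lies on the one big raised mark of the scale, and only then press the start button in the middle all the way down and let it spring back. Do not pinch, lift or shift the timer or its lever, and leave the mug, block and pawn where they are.

Things in the scene. Friction and masses are not known exactly. Their poses are not given: they have to be found in the camera images.
- timer: a heavy (about 1.8 kg) round grey drum, 216 mm across, 32 mm high, standing loose on the table. Origin: centre of its underside, on the vertical axis of dial, lever and button; z up. On it: a white dial plate (208 mm across, top 36 mm above the table) with thin black strokes every 15 degrees; on that a low aluminium ring (92 mm across, top 42 mm above the table) with the lever
- lever (a joint): angle of the lever ring about the timer's axis, rad: 0 when the lever points along the timer's -x axis, growing counter-clockwise seen from above; stops at -2.3 and 2.3. It stays where it is left; about 1.4 N sideways at the post moves it. It always starts clockwise (from above) of the big mark, by 0.5 to 3.0 rad
- post (a point): middle of the upright dark steel post on the lever, the part to push: 14 mm in diameter, 72 mm from the timer's axis, free-standing from 42 to 76 mm above the table (this point is at 58 mm); below it a flat lever arm 12 mm wide. More than 30 N in all between fingers and timer, as a pinch makes, is too rough (save on the button)
- pointer (a point): tip of the lever's short black pointer, 87 mm from the timer's axis, straight outward of the post, 38 mm above the table
- mark (a point): inner end of the big mark, 87 mm from the timer's axis, where the pointer tip must come: a raised black bar 8 mm wide, radial, from 87 to 113 mm from the axis (overhanging the dial's rim), top 39.5 mm above the table; the other strokes are flat, 2 mm wide. Its place round the dial differs each time and it is not to be moved
- start (a joint): travel of the start button, m: 0 up, 0.006 fully down; it counts as pressed beyond 0.004. It springs back by itself; a push of about 4.5 N takes it fully down
- start_top (a point): centre of the top of the start button, a black disc 36 mm across in the middle of the timer, 55 mm above the table when up; it is pressed straight down
- mug_rim (a point): bystander: centre of the rim of a white mug, 76 mm across and 85 mm high, its handle to one side
- block: bystander: a yellow game block 50 x 35 x 22 mm; origin at the centre of its underside
- pawn: bystander: a wooden pawn 32 mm across and 52 mm high; origin at the centre of its underside
Things that resemble listed ones, but are neither listed nor needed, are in the scene too. Several things have the shape of the timer; the one meant has the colours described above.

How it is judged:
On the way, in this order (a step that is already met when the one before it is completed fails the run):
1. the pointer rests on the big mark (horizontal distance between pointer and mark below 0.005 m and velocity of joint lever between -0.05 and 0.05 rad/s), for 0.2 s.
2. the start button is pressed with the pointer on the mark (horizontal distance between pointer and mark below 0.005 m and value of joint start above 0.004 m), for 0.02 s.
At the end, for the whole second after the job is handed in: The pointer tip is within 5 mm of the inner end of the big mark and at rest, the start button is up again (under 2 mm), and the timer stands flat within 25 mm of where it was; mug, block and pawn are within 25 mm of their places (all of step 1 and value of joint start below 0.002 m and linear speed of timer below 0.02 m/s and distance of each of timer, mug_rim, block, pawn from where it was at the start of the episode below 0.025 m and angle between timer's own z axis and vertical below 0.05 rad); the robot touches nothing.
It fails at once if the start button is pressed while the pointer is off the mark (value of joint start above 0.004 m and not (horizontal distance between pointer and mark below 0.005 m)).
It fails at once if the timer or its lever is pinched or roughly pushed (over 30 N while the button is not down) (contact force between timer and the fingers above 30 N and value of joint start below 0.003 m).
It fails at once if the timer is shifted by more than 25 mm, lifted by more than 8 mm or tipped (distance of timer from where it was at the start of the episode above 0.025 m or height (world z) of timer above 0.008 m or angle between timer's own z axis and vertical above 0.1 rad).
It fails at once if the big mark is moved by more than 25 mm (distance of mark from where it was at the start of the episode above 0.025 m).
It fails at once if the mug, block or pawn is moved by more than 25 mm (distance of any of mug_rim, block, pawn from where it was at the start of the episode above 0.025 m).
It also fails if it takes over 54 s, if anything falls off the work surface, if the arm or the gripper's body presses on something with over 40 N, if the wrist force passes 120 N, or if a joint passes its speed limit or range.

### The arm

A 6-joint arm with a two-finger parallel gripper is mounted at the origin on the work surface. World frame = base frame: x ahead of the robot, y to its left, z up, the work surface at z = 0. Lengths are in m, angles in rad, forces in N, time in s.
With the tool pointing down it reaches from about 0.3 to 0.875 m from the base axis. Payload 6.4 kg.
Tool frame: the origin (TCP) lies on the centre line of the jaws, within the pads' length; the fingertips stand 19 mm ahead of it and the grasp point (between the pads) is the TCP; z points along the fingers, y is the line along which they close (so a half turn about z gives the same grasp; the last joint's range is limited). The gripper opens to 85 mm and grips with 20 to 120 N. Pads are 22 mm wide; open, the fingers measure 114 mm over their backs; the gripper's body (76 mm by 85 mm) begins 54 mm behind the grasp point. The pads swing forward as they close: fully open they stand 13 mm farther back than shut.
Start: joints at [1.118, 0.181, 1.607, -0, 1.354, -0.206], TCP at [0.14, 0.558, 0.218] pointing down, gripper open.
Joint ranges: [-2.99, 2.99], [-0.89, 2.07], [0.3, 2.58], [-1.14, 4.28], [0, 2.63], [-3.12, 3.12]. Speed limits (rad/s): [2.57, 2.57, 3.01, 3.14, 3.14, 3.14].

### API

Orientations are given as a unit quaternion [x, y, z, w].
In Python, from station import arm gives the robot as it stands.
- The arm moves only by the shell command python3 -m jog 'ROWS' [FORCE]. ROWS is JSON, a list of rows, each an object of numbers: "fingers": the opening in per cent of the stroke, from 0 (shut) to 100 (fully open); "tx", "ty", "tz": the shift along the world's x, y, z in m; "ax", "ay", "az": the turn, a rotation vector about the world's x, y, z in degrees. In form: [{"fingers": .., "tx": .., "ty": .., "tz": .., "ax": .., "ay": .., "az": ..}, ...]. A call has 1 to 12 rows; each row is the pose to reach, as a shift and turn from the pose commanded when the call began; what a row does not reach only later rows make up. A row lasts 1/10 s, in which the tool goes at most 50 mm and 8.59 degrees, less where a joint would pass 70% of its speed; a pose out of reach is approached as far as the arm can. A call with a gripper value outside its range is refused whole. The fingers move at their own pace and stop on an object; FORCE is the grip in N (left out, the last holds). Time passes only in rows, so rows that repeat a pose let the fingers close. It gives the time, the measured TCP pose, the force, the opening and the grip force at its end, in the units of the state.
- arm.observe(): the state, without advancing time (a new reading comes with each control period).
- arm.grab_frame(name): name is "scene" or "top" or "wrist"; returns (picture, depth): 400x640x3 uint8, red, green, blue; 400x640 float32, m along the optical axis (not along the pixel's ray), 0 where there is no reading.
- arm.camera_params(name): a dict with "fx", "fy", "cx", "cy" (pixels), "origin" and "orientation" of the camera in the world; the wrist camera has in their place "T_tool_cam" (4x4, takes a point from camera to tool coordinates, whose origin is the TCP and whose axes are the flange's). Camera axes: x right, y down, z forward; pixel columns grow to the right and rows downward; lengths in m; the calibration is good to about 2 mm. A picture is of the moment at which its call begins: read the wrist's pose just before it. camera_params takes no time and is no camera call.
- arm.close_job(): hands the job in; it is judged then, once.
Trained networks look in the newest picture that a camera, given by its name, has taken for a name from the list of things; names that differ only in an ending like _2 or _b are one class to them, and where a whole thing is asked for, a point or a joint stands for the part that bears it (a point fixed in the world has none). Each returns a list of dicts, best first, with "conf" (0 to 1); they miss things now and then, are a little off and sometimes report something else, mostly with a low value. They report only what shows in the picture. A call takes as long as a camera call. They do not tell look-alikes from the thing itself.
- arm.regions_of(camera, label): "mask" (400x640 bool, what is visible of it) and "bbox" ([left, top, right, bottom] in pixels, round what is visible of it).
The state is a dict: "clock": time; "joint_pos": joint angles; "dq": joint speeds; "joint_torque": joint torques, N m; "eef_pos": TCP position; "ee_rot": TCP orientation; "wrist_force": force on the tool from outside, world axes, zero at the start; "torque": the same for the moment, N m; "grip_width": opening from 0.0 (shut) to 1.0 (fully open); "grip_force": force on a finger pad.
Only numpy, scipy, OpenCV 4.12 (cv2) and the standard library are available. Lean on these libraries where they do the work, as an engineer would, in place of code of your own. Each camera call takes 0.05 s, during which the arm holds its last target. There are 200 camera calls.

## Working session

There is one attempt and no reset: what is moved stays moved. The work goes in short steps, Python scripts to look and compute and a shell command to move; the robot and the scene stay as the last step left them, time stands still between calls to the robot, and variables do not carry over. Pictures are saved under pics/ and viewed, at most 10 in all, crops included, and the job is handed in when it is done.

```bash
ls; mkdir -p pics; cat > h.py <<'E'
import numpy as np, cv2
from scipy.spatial.transform import Rotation as R
from station import arm
def campose(cam):
    p=arm.camera_params(cam); s=arm.observe()
    if 'T_tool_cam' in p:
        T=np.eye(4);T[:3,:3]=R.from_quat(s['ee_rot']).as_matrix();T[:3,3]=s['eef_pos'];T=T@np.array(p['T_tool_cam'])
    else:
        T=np.eye(4);o=np.array(p['orientation']);T[:3,:3]=R.from_quat(o).as_matrix() if o.size==4 else o;T[:3,3]=p['origin']
    return p,T
def cloud(p,T,d):
    v,u=np.mgrid[:400,:640]
    P=np.stack([(u-p['cx'])/p['fx']*d,(v-p['cy'])/p['fy']*d,d],-1)
    return P@T[:3,:3].T+T[:3,3]
def atz(p,T,u,v,z):
    r=T[:3,:3]@np.array([(u-p['cx'])/p['fx'],(v-p['cy'])/p['fy'],1]); return T[:3,3]+r*(z-T[2,3])/r[2]
def save(n,im): cv2.imwrite('pics/'+n,im[...,::-1])
E
python3 - <<'E'
from h import *
for c in ['top','scene']:
    p,T=campose(c); im,d=arm.grab_frame(c); save(c+'0.png',im); np.savez(c+'0.npz',im=im,d=d)
    print(c,p,d.max())
    W=cloud(p,T,d)
    for l in ['timer','post','pointer','start_top','mug_rim','block','pawn']:
        for r in arm.regions_of(c,l):
            m=r['mask']&(d>0); print(l,round(r['conf'],2),r['bbox'],np.median(W[m],0).round(3) if m.any() else '')
E
```

```text
pics
top {'fx': 448.6358803903849, 'fy': 448.6358803903849, 'cx': 328.6984326423465, 'cy': 193.6614466782136, 'origin': array([0.47070979, 0.03070045, 1.11049788]), 'orientation': array([ 0.7128642 , -0.70081449,  0.019191  , -0.01775898])} 1.925278
timer 0.96 [395.9, 189.9, 485.0, 277.0] [ 0.438 -0.241  0.036]
timer 0.94 [184.6, 123.9, 275.7, 212.6] [0.585 0.268 0.036]
timer 0.91 [188.0, 245.8, 281.5, 335.1] [0.301 0.243 0.036]
timer 0.68 [291.2, 140.6, 380.0, 232.0] [0.552 0.012 0.036]
post 0.97 [202.8, 268.0, 255.7, 313.3] [0.299 0.25  0.041]
post 0.91 [203.0, 150.0, 246.9, 194.1] [0.581 0.276 0.041]
post 0.79 [425.0, 200.1, 460.3, 254.1] [ 0.444 -0.236  0.042]
pointer 0.89 [302.7, 165.0, 356.2, 201.3] [0.557 0.017 0.041]
pointer 0.73 [198.3, 269.4, 256.9, 308.1] [0.301 0.25  0.041]
pointer 0.69 [424.9, 199.0, 464.1, 251.6] [ 0.443 -0.237  0.042]
pointer 0.64 [205.9, 148.3, 246.6, 194.8] [0.582 0.277 0.041]
start_top 0.69 [437.7, 223.5, 452.0, 240.7] [ 0.438 -0.243  0.054]
start_top 0.67 [326.8, 179.9, 344.0, 187.2] [0.554 0.012 0.054]
start_top 0.57 [218.1, 156.1, 234.6, 174.7] [
[... 1054 characters left out ...]
0.042]
pointer 0.84 [445.9, 175.7, 504.9, 207.3] [0.305 0.261 0.041]
pointer 0.77 [387.2, 274.8, 454.1, 320.4] [0.589 0.281 0.041]
pointer 0.67 [207.2, 248.3, 236.4, 278.6] [ 0.731 -0.075  0.021]
start_top 0.77 [301.9, 208.5, 319.3, 221.7] [0.557 0.015 0.054]
start_top 0.69 [244.1, 126.4, 261.8, 137.5] [ 0.442 -0.24   0.053]
start_top 0.66 [403.3, 286.8, 422.5, 304.9] [0.592 0.272 0.054]
start_top 0.63 [457.9, 178.0, 474.9, 194.9] [0.304 0.248 0.054]
mug_rim 0.71 [271.0, 274.1, 311.3, 347.1] [0.719 0.094 0.045]
block 0.76 [207.7, 249.9, 232.9, 277.6] [ 0.731 -0.075  0.021]
pawn 0.79 [374.3, 203.2, 388.0, 223.6] [0.451 0.126 0.018]
pawn 0.58 [207.9, 249.3, 236.9, 278.1] [ 0.731 -0.075  0.021]
```

View pics/top0.png

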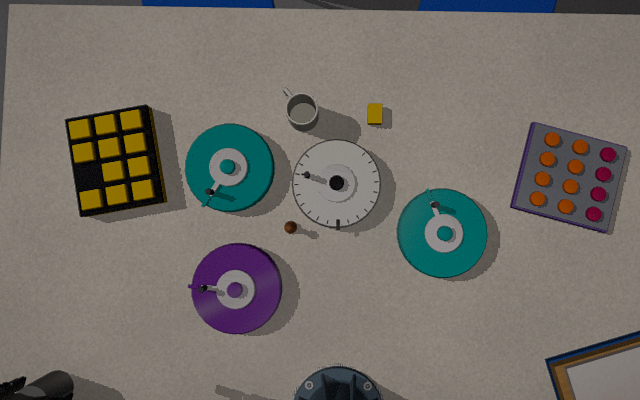

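View pics/scene0.png

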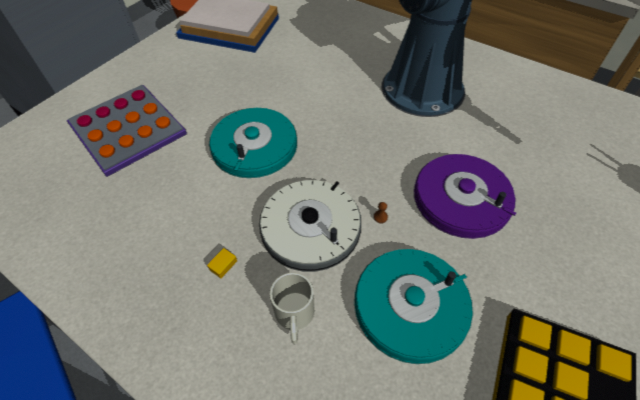

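The drum in the middle of the top picture, at about (336,183), has the white dial, black button, grey body and scale strokes. The two teal ones (229,167) and (443,233) and the purple one (236,289) are look-alikes in other colours. The lever post is near (307,175), the big mark near (338,226). I'll confirm with a crop and measure.

```bash
python3 - <<'E'
from h import *
p,T=campose('top'); z=np.load('top0.npz'); im,d=z['im'],z['d']
save('crop.png',cv2.resize(im[125:245,270:400],None,fx=4.6,fy=4.6,interpolation=cv2.INTER_CUBIC))
g=im.min(-1).astype(int); W=cloud(p,T,d)
c=atz(p,T,336.5,183,.055); print('btn',c)
for n,u,v,h in [('post',307,175,.076),('mark in',338,221,.0395),('mark out',338.5,230,.0395)]:
    a=atz(p,T,u,v,h); e=(a-c)[:2]; print(n,a.round(4),np.hypot(*e).round(4),np.degrees(np.arctan2(e[1],e[0])).round(1))
m=(W[...,2]>.03)&(W[...,2]<.05)&(np.hypot(*(W[...,:2]-c[:2]).transpose(2,0,1))<.13)
P=(W[m][:,:2]*1000).astype(np.float32); print('circ',cv2.minEnclosingCircle(P), W[m].mean(0))
print(arm.camera_params('wrist')); print(arm.observe()['ee_rot'],arm.observe()['clock'])
print(R.from_quat(arm.observe()['ee_rot']).as_matrix().round(3))
E
```

```text
btn [0.55143317 0.01105825 0.055     ]
post [0.5672 0.08   0.076 ] 0.0707 77.1
mark in [0.4619 0.0057 0.0395] 0.0897 -176.6
mark out [0.4405 0.0042 0.0395] 0.1111 -176.5
circ ((551.534423828125, 11.003949165344238), 109.02970886230469) [0.55257627 0.01217241 0.03645293]
{'fx': 311.2163016417477, 'fy': 311.2163016417477, 'cx': 323.4915468181447, 'cy': 199.29514296500724, 'T_tool_cam': array([[ 1.86515308e-05, -9.50771552e-01, -3.09892651e-01,
         8.01965687e-02],
       [ 9.99999661e-01,  2.72960551e-04, -7.77274330e-04,
        -5.88710784e-04],
       [ 8.23598790e-04, -3.09892531e-01,  9.50771235e-01,
        -1.55238648e-01],
       [ 0.00000000e+00,  0.00000000e+00,  0.00000000e+00,
         1.00000000e+00]])}
[ 1.23077593e-01  9.92397051e-01 -9.36874445e-06 -3.38907404e-06] 0.8
[[-0.97   0.244 -0.   ]
 [ 0.244  0.97  -0.   ]
 [ 0.    -0.    -1.   ]]
```

View pics/crop.png

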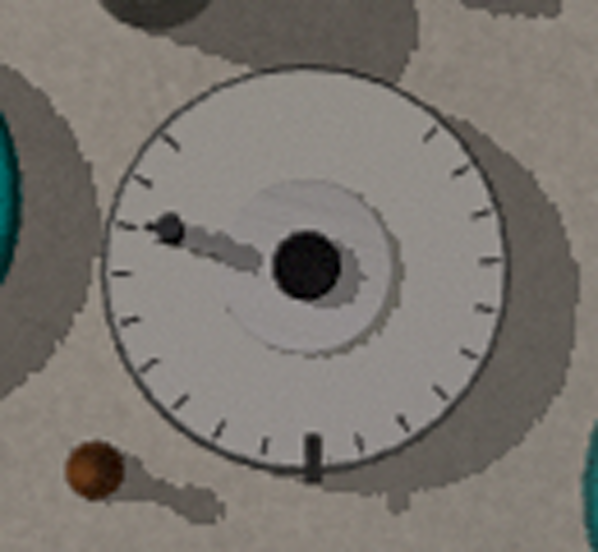

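Confirmed: this is the timer, with its post at crop (170,230) and its big mark at crop (313,457). The post is at a bearing of about 77°, the mark at about 183°, so it needs about +106° counter-clockwise. I'll go above the post with the fingers straddling along the tangent, and look.

```bash
python3 -m jog '[{"tx":0.427,"ty":-0.478,"tz":0.03,"az":-89,"fingers":45},{"tx":0.427,"ty":-0.478,"tz":0.03,"az":-89,"fingers":45},{"tx":0.427,"ty":-0.478,"tz":0.03,"az":-89,"fingers":45},{"tx":0.427,"ty":-0.478,"tz":0.03,"az":-89,"fingers":45},{"tx":0.427,"ty":-0.478,"tz":0.03,"az":-89,"fingers":45},{"tx":0.427,"ty":-0.478,"tz":0.03,"az":-89,"fingers":45},{"tx":0.427,"ty":-0.478,"tz":0.03,"az":-89,"fingers":45},{"tx":0.427,"ty":-0.478,"tz":0.03,"az":-89,"fingers":45},{"tx":0.427,"ty":-0.478,"tz":0.03,"az":-89,"fingers":45},{"tx":0.427,"ty":-0.478,"tz":0.03,"az":-89,"fingers":45},{"tx":0.427,"ty":-0.478,"tz":0.03,"az":-89,"fingers":45},{"tx":0.427,"ty":-0.478,"tz":0.03,"az":-89,"fingers":45}]' 20
```

```text
invalid input at $[0]: expected keys fingers, tx, ty, tz, ax, ay, az
```

```bash
python3 -m jog '[{"fingers":45,"tx":0.427,"ty":-0.478,"tz":0.03,"ax":0,"ay":0,"az":-89},{"fingers":45,"tx":0.427,"ty":-0.478,"tz":0.03,"ax":0,"ay":0,"az":-89},{"fingers":45,"tx":0.427,"ty":-0.478,"tz":0.03,"ax":0,"ay":0,"az":-89},{"fingers":45,"tx":0.427,"ty":-0.478,"tz":0.03,"ax":0,"ay":0,"az":-89},{"fingers":45,"tx":0.427,"ty":-0.478,"tz":0.03,"ax":0,"ay":0,"az":-89},{"fingers":45,"tx":0.427,"ty":-0.478,"tz":0.03,"ax":0,"ay":0,"az":-89},{"fingers":45,"tx":0.427,"ty":-0.478,"tz":0.03,"ax":0,"ay":0,"az":-89},{"fingers":45,"tx":0.427,"ty":-0.478,"tz":0.03,"ax":0,"ay":0,"az":-89},{"fingers":45,"tx":0.427,"ty":-0.478,"tz":0.03,"ax":0,"ay":0,"az":-89},{"fingers":45,"tx":0.427,"ty":-0.478,"tz":0.03,"ax":0,"ay":0,"az":-89},{"fingers":45,"tx":0.427,"ty":-0.478,"tz":0.03,"ax":0,"ay":0,"az":-89},{"fingers":45,"tx":0.427,"ty":-0.478,"tz":0.03,"ax":0,"ay":0,"az":-89}]' 20
```

```text
clock: 2.0
eef_pos: [0.5409, 0.1088, 0.2469]
ee_rot: [0.784, 0.621, 0.0, 0.0]
wrist_force: [1.1, 0.2, -0.3]
grip_width: 0.448
grip_force: 0.0
```

```bash
python3 -m jog '[{"fingers":45,"tx":0.026,"ty":-0.029,"tz":-0.02,"ax":0,"ay":0,"az":0},{"fingers":45,"tx":0.026,"ty":-0.029,"tz":-0.05,"ax":0,"ay":0,"az":0},{"fingers":45,"tx":0.026,"ty":-0.029,"tz":-0.05,"ax":0,"ay":0,"az":0},{"fingers":45,"tx":0.026,"ty":-0.029,"tz":-0.05,"ax":0,"ay":0,"az":0}]'; python3 - <<'E'
from h import *
p,T=campose('wrist'); print(arm.observe()['eef_pos'].round(4) if hasattr(arm.observe()['eef_pos'],'round') else arm.observe()['eef_pos'])
im,d=arm.grab_frame('wrist'); np.savez('w1.npz',im=im,d=d,T=T); save('w1.png',im)
W=cloud(p,T,d)
for l in ['post','start_top','pointer','timer']:
    for r in arm.regions_of('wrist',l):
        m=r['mask']&(d>0);print(l,round(r['conf'],2),np.round(r['bbox']),np.median(W[m],0).round(4),W[m][:,2].max().round(3))
E
```

```text
clock: 2.4
eef_pos: [0.5651, 0.0819, 0.1964]
ee_rot: [0.783, 0.622, -0.001, -0.001]
wrist_force: [0.1, -0.4, 0.2]
grip_width: 0.451
grip_force: 0.0
[0.5651 0.0819 0.1964]
post 0.92 [260.   2. 336.  21.] [0.5787 0.2353 0.0415] 0.045
post 0.7 [  4.  21.  60. 124.] [0.32   0.2343 0.0416] 0.052
start_top 0.68 [310. 227. 344. 261.] [0.5534 0.015  0.0545] 0.057
start_top 0.61 [ 0. 54. 22. 97.] [0.3105 0.2401 0.0512] 0.057
pointer 0.96 [262.   0. 338.  20.] [0.5787 0.2352 0.0415] 0.045
pointer 0.87 [  0.  22.  60. 122.] [0.32   0.2336 0.0416] 0.044
pointer 0.77 [287. 163. 370. 276.] [0.5589 0.0245 0.042 ] 0.214
timer 0.85 [235. 138. 423. 318.] [0.5553 0.0364 0.0363] 0.235
timer 0.71 [214. 342. 341. 398.] [ 0.4761 -0.1507  0.0185] 0.293
timer 0.66 [186.   0. 412.  95.] [0.5726 0.2134 0.0359] 0.045
timer 0.65 [  1.   1. 144. 182.] [0.3416 0.2212 0.0359] 0.057
```

View pics/w1.png

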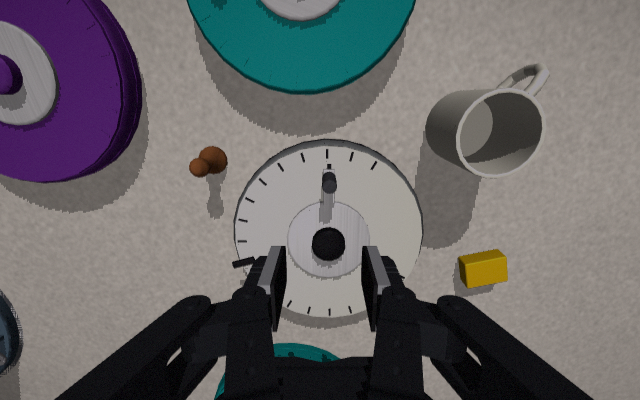

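The wrist picture shows the button at (327,244), the post from its top (329,173) to its foot (329,190), the pointer tip near (329,166), and the big mark from (254,260) to (233,264).

```bash
python3 - <<'E'
from h import *
z=np.load('w1.npz'); T=z['T']; d=z['d']; p=arm.camera_params('wrist'); W=cloud(p,T,d)
c0=np.array([.553,.012]); r=np.hypot(*(W[...,:2]-c0).transpose(2,0,1)); h=W[...,2]
m=(h>.05)&(h<.058)&(r<.03); c=W[m].mean(0); bc=cv2.minEnclosingCircle((W[m][:,:2]*1000).astype(np.float32)); print('btn',c.round(4),bc)
m=(h>.070)&(h<.082)&(r>.055)&(r<.09); m[240:]=0; print('post top',W[m].mean(0).round(4),m.sum(),cv2.minEnclosingCircle((W[m][:,:2]*1000).astype(np.float32)))
c=c[:2]
for n,u,v,hh in [('mark in',255,260,.0395),('mark out',233,264,.0395),('tip',329,166,.038)]:
    a=atz(p,T,u,v,hh); e=a[:2]-c; print(n,a.round(4),np.hypot(*e).round(4),np.degrees(np.arctan2(e[1],e[0])).round(1))
a=W[m].mean(0); e=a[:2]-c; print(np.hypot(*e),np.degrees(np.arctan2(e[1],e[0])))
# white rim
m=(h>.033)&(h<.045)&(r<.13);m[330:]=0; print(cv2.minEnclosingCircle((W[m][:,:2]*1000).astype(np.float32)))
E
```

```text
btn [0.5531 0.0134 0.0543] ((552.8924560546875, 11.742342948913574), 18.206642150878906)
post top [0.5695 0.0827 0.0755] 183 ((569.4295654296875, 82.1953125), 6.972907543182373)
mark in [0.4673 0.007  0.0395] 0.086 -175.7
mark out [0.4415 0.0078 0.0395] 0.1117 -177.1
tip [0.5724 0.0928 0.038 ] 0.0817 76.3
0.07116250309460223 76.63610749228494
((548.6615600585938, 12.672053337097168), 108.08796691894531)
```

```bash
python3 -m jog '[{"fingers":45,"tx":0.004,"ty":0.001,"tz":-0.04,"ax":0,"ay":0,"az":0},{"fingers":45,"tx":0.004,"ty":0.001,"tz":-0.08,"ax":0,"ay":0,"az":0},{"fingers":45,"tx":0.004,"ty":0.001,"tz":-0.11,"ax":0,"ay":0,"az":0},{"fingers":45,"tx":0.004,"ty":0.001,"tz":-0.128,"ax":0,"ay":0,"az":0},{"fingers":45,"tx":0.004,"ty":0.001,"tz":-0.128,"ax":0,"ay":0,"az":0},{"fingers":45,"tx":0.004,"ty":0.001,"tz":-0.128,"ax":0,"ay":0,"az":0}]'; python3 - <<'E'
from h import *
c=np.array([.5525,.012]); s=arm.observe(); e=np.array(s['eef_pos'])[:2]-c; M=R.from_quat(s['ee_rot']).as_matrix()
print(s['eef_pos'],np.hypot(*e),np.degrees(np.arctan2(e[1],e[0])),np.degrees(np.arctan2(M[1,1],M[0,1])))
a0=np.arctan2(e[1],e[0])
for k in range(0,125,4):
    a=np.radians(76.7+k); q=c+.072*np.array([np.cos(a),np.sin(a)]); print(k,(q-np.array(s['eef_pos'])[:2]).round(4),end=' ')
E
```

```text
clock: 3.25
eef_pos: [0.5703, 0.0829, 0.0696]
ee_rot: [0.783, 0.622, 0.0, 0.0]
wrist_force: [0.0, -0.8, 0.7]
grip_width: 0.45
grip_force: 0.0
[0.57034058 0.08294191 0.06961063] 0.07315080406214135 75.88389324609207 -13.107110063188555
0 [-0.0013 -0.0009] 4 [-0.0062  0.0001] 8 [-0.0112  0.0008] 12 [-0.0162  0.001 ] 16 [-0.0212  0.001 ] 20 [-0.0262  0.0006] 24 [-0.0312 -0.0002] 28 [-0.0361 -0.0013] 32 [-0.0409 -0.0027] 36 [-0.0456 -0.0045] 40 [-0.0502 -0.0066] 44 [-0.0546 -0.009 ] 48 [-0.0588 -0.0117] 52 [-0.0629 -0.0148] 56 [-0.0667 -0.018 ] 60 [-0.0702 -0.0216] 64 [-0.0736 -0.0253] 68 [-0.0766 -0.0293] 72 [-0.0794 -0.0335] 76 [-0.0818 -0.0379] 80 [-0.084  -0.0425] 84 [-0.0858 -0.0471] 88 [-0.0873 -0.0519] 92 [-0.0884 -0.0568] 96 [-0.0893 -0.0618] 100 [-0.0897 -0.0668] 104 [-0.0898 -0.0718] 108 [-0.0896 -0.0768] 112 [-0.089  -0.0818] 116 [-0.0881 -0.0868] 120 [-0.0868 -0.0916] 124 [-0.0852 -0.0964]
```

```bash
python3 -m jog '[{"fingers":45,"tx":-0.006,"ty":0,"tz":0,"ax":0,"ay":0,"az":4},{"fingers":45,"tx":-0.011,"ty":0.001,"tz":0,"ax":0,"ay":0,"az":8},{"fingers":45,"tx":-0.016,"ty":0.001,"tz":0,"ax":0,"ay":0,"az":12},{"fingers":45,"tx":-0.021,"ty":0.001,"tz":0,"ax":0,"ay":0,"az":16},{"fingers":45,"tx":-0.026,"ty":0.001,"tz":0,"ax":0,"ay":0,"az":20},{"fingers":45,"tx":-0.031,"ty":0,"tz":0,"ax":0,"ay":0,"az":24},{"fingers":45,"tx":-0.036,"ty":-0.001,"tz":0,"ax":0,"ay":0,"az":28},{"fingers":45,"tx":-0.041,"ty":-0.003,"tz":0,"ax":0,"ay":0,"az":32},{"fingers":45,"tx":-0.046,"ty":-0.0045,"tz":0,"ax":0,"ay":0,"az":36},{"fingers":45,"tx":-0.050,"ty":-0.0065,"tz":0,"ax":0,"ay":0,"az":40},{"fingers":45,"tx":-0.0545,"ty":-0.009,"tz":0,"ax":0,"ay":0,"az":44},{"fingers":45,"tx":-0.059,"ty":-0.012,"tz":0,"ax":0,"ay":0,"az":48}]'; cat > st.py <<'E'
from h import *
c=np.array([.5525,.012]); s=arm.observe(); e=np.array(s['eef_pos'])[:2]-c; M=R.from_quat(s['ee_rot']).as_matrix()
print('r',np.hypot(*e).round(4),'ang',np.degrees(np.arctan2(e[1],e[0])).round(2),'yaw+90',90+np.degrees(np.arctan2(M[1,1],M[0,1])).round(2),s['wrist_force'],s['grip_force'])
p,T=campose('wrist'); im,d=arm.grab_frame('wrist'); W=cloud(p,T,d)
r=np.hypot(*(W[...,:2]-c).transpose(2,0,1)); h=W[...,2]
np.savez('w.npz',im=im,d=d,T=T); save('w_last.png',im)
m=(h>.05)&(h<.058)&(r<.03); 
if m.sum()>50: print('btn',W[m].mean(0).round(4))
E
python3 st.py; python3 - <<'E'
from h import *
for cam in ['top']:
    p,T=campose(cam); im,d=arm.grab_frame(cam); save('top2.png',im); np.savez('top2.npz',im=im,d=d)
    a=np.load('w_last.npz')['im'] if 0 else cv2.imread('pics/w_last.png')[...,::-1]
    save('pair.png',np.hstack([cv2.resize(im[125:245,270:400],(400,369),interpolation=cv2.INTER_CUBIC),a[:369,120:520]]))
E
```

```text
clock: 4.45
eef_pos: [0.5125, 0.0706, 0.0711]
ee_rot: [0.461, 0.887, 0.001, 0.002]
wrist_force: [-0.2, 0.4, 0.9]
grip_width: 0.448
grip_force: 0.0
r 0.0709 ang 124.34 yaw+90 125.05 [-0.22024066  0.40115188  0.88591213] 0.0
btn [0.5511 0.0143 0.0542]
```

View pics/pair.png

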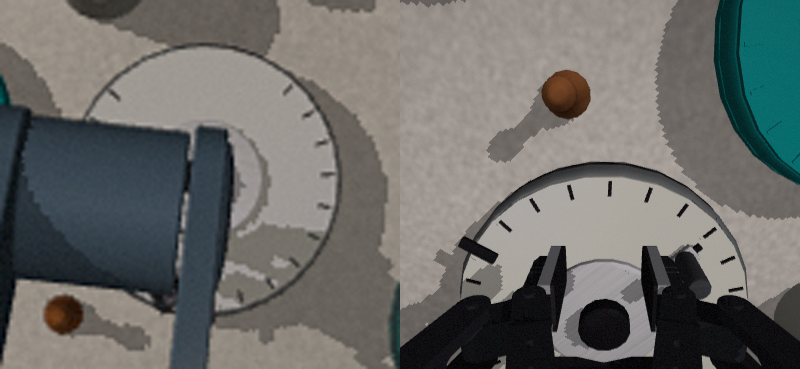

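The left half (top view) shows the arm hiding the lever. In the right half (wrist view) the post seems to be at pair (690,270), outside the right finger, with the mark at (478,250). I'll measure the post with depth before going on.

```bash
python3 - <<'E'
from h import *
z=np.load('w.npz'); T=z['T']; d=z['d']; im=z['im']; p=arm.camera_params('wrist'); W=cloud(p,T,d)
s=arm.observe(); M=R.from_quat(s['ee_rot']).as_matrix(); L=(W-np.array(s['eef_pos']))@M
for v in range(236,310,6): print(v,[(u,tuple((L[v,u]*1000).round().astype(int)),int(W[v,u,2]*1000)) for u in range(348,440,8)])
save('w2crop.png',cv2.resize(im[220:380,200:460],None,fx=3,fy=3,interpolation=cv2.INTER_CUBIC))
E
```

```text
236 [(348, (np.int64(-9), np.int64(16), np.int64(36)), 35), (356, (np.int64(-8), np.int64(21), np.int64(35)), 36), (364, (np.int64(-9), np.int64(27), np.int64(36)), 35), (372, (np.int64(-9), np.int64(32), np.int64(35)), 35), (380, (np.int64(-8), np.int64(37), np.int64(34)), 36), (388, (np.int64(-9), np.int64(43), np.int64(35)), 35), (396, (np.int64(-8), np.int64(48), np.int64(35)), 36), (404, (np.int64(-8), np.int64(53), np.int64(34)), 37), (412, (np.int64(-9), np.int64(59), np.int64(36)), 35), (420, (np.int64(-9), np.int64(64), np.int64(35)), 35), (428, (np.int64(-8), np.int64(69), np.int64(34)), 36), (436, (np.int64(-8), np.int64(75), np.int64(34)), 36)]
242 [(348, (np.int64(-13), np.int64(16), np.int64(35)), 36), (356, (np.int64(-13), np.int64(21), np.int64(35)), 36), (364, (np.int64(-14), np.int64(27), np.int64(36)), 34), (372, (np.int64(-13), np.int64(32), np.int64(35)), 35), (380, (np.int64(-13), np.int64(37), np.int64(34)), 36), (388, (np.int64(-13), np.int64(43), np.int64(35)), 35), (396, (np.int64(-13), np.int64(48), np.int64(35)), 35), (404, (np.int64(-13), np.int64(54), np
[... 7009 characters left out ...]
.int64(36)), 35)]
308 [(348, (np.int64(-61), np.int64(17), np.int64(28)), 42), (356, (np.int64(-62), np.int64(23), np.int64(30)), 41), (364, (np.int64(-62), np.int64(28), np.int64(29)), 41), (372, (np.int64(0), np.int64(19), np.int64(-52)), 122), (380, (np.int64(12), np.int64(18), np.int64(-67)), 138), (388, (np.int64(12), np.int64(21), np.int64(-67)), 137), (396, (np.int64(12), np.int64(24), np.int64(-67)), 137), (404, (np.int64(12), np.int64(27), np.int64(-67)), 137), (412, (np.int64(12), np.int64(29), np.int64(-67)), 137), (420, (np.int64(8), np.int64(34), np.int64(-61)), 132), (428, (np.int64(8), np.int64(37), np.int64(-61)), 132), (436, (np.int64(10), np.int64(38), np.int64(-65)), 135)]
```

View pics/w2crop.png

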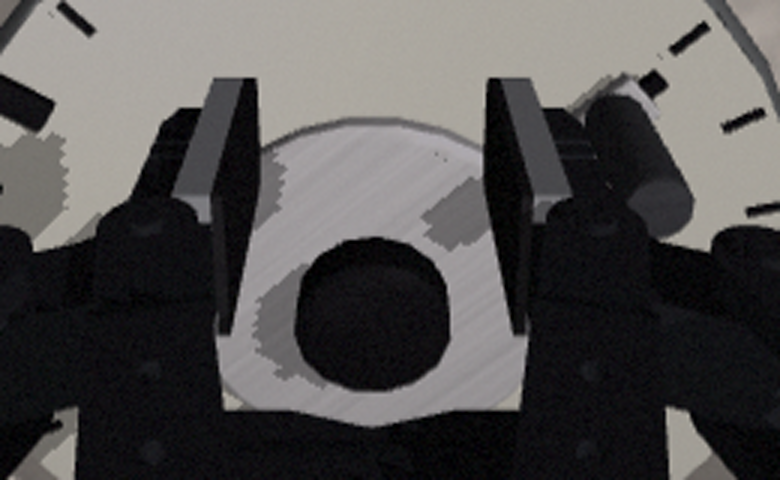

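The post still lies at 77°: the fingers swept past above it without touching. Depth puts the actual pad tips about 21 mm *behind* the TCP reading (world z about 92 mm, against the post top at 76 mm). So I go back over the post and descend about 35 mm lower, judging by the measured tips.

```bash
python3 -m jog '[{"fingers":45,"tx":0.010,"ty":0.004,"tz":0.01,"ax":0,"ay":0,"az":-8},{"fingers":45,"tx":0.020,"ty":0.008,"tz":0.01,"ax":0,"ay":0,"az":-16},{"fingers":45,"tx":0.030,"ty":0.010,"tz":0.01,"ax":0,"ay":0,"az":-24},{"fingers":45,"tx":0.040,"ty":0.012,"tz":0.01,"ax":0,"ay":0,"az":-32},{"fingers":45,"tx":0.050,"ty":0.012,"tz":0.01,"ax":0,"ay":0,"az":-40},{"fingers":45,"tx":0.057,"ty":0.012,"tz":0.01,"ax":0,"ay":0,"az":-48},{"fingers":45,"tx":0.057,"ty":0.012,"tz":0,"ax":0,"ay":0,"az":-48},{"fingers":45,"tx":0.057,"ty":0.012,"tz":-0.01,"ax":0,"ay":0,"az":-48},{"fingers":45,"tx":0.057,"ty":0.012,"tz":-0.02,"ax":0,"ay":0,"az":-48},{"fingers":45,"tx":0.057,"ty":0.012,"tz":-0.02,"ax":0,"ay":0,"az":-48}]'; cat >> st.py <<'E'
s=arm.observe(); M=R.from_quat(s['ee_rot']).as_matrix(); L=(W-np.array(s['eef_pos']))@M
f=(abs(abs(L[...,1])-22)<1e3)&(abs(L[...,0])<.014)&(abs(L[...,1])>.012)&(abs(L[...,1])<.032)&(L[...,2]<.012)
f=(abs(L[...,0])<.014)&(abs(L[...,1])<.04)&(h>.046)&(h<.2)
for sgn in (-1,1):
    g=f&(sgn*L[...,1]>.012)
    if g.sum()>20: print('finger',sgn,'tip world z',np.percentile(h[g],2).round(4),'inner |y|',np.percentile(abs(L[...,1][g]),2).round(4))
g=(h>.05)&(h<.08)&(r>.055)&(r<.09)&(abs(L[...,1])<.06)
if g.sum()>10:
    a=W[g].mean(0); e=a[:2]-c; print('post?',g.sum(),a.round(4),np.hypot(*e).round(4),np.degrees(np.arctan2(e[1],e[0])).round(1),'L',L[g].mean(0).round(4))
E
python3 st.py
```

```text
clock: 5.55
eef_pos: [0.5657, 0.0828, 0.0463]
ee_rot: [0.783, 0.622, -0.002, -0.001]
wrist_force: [0.6, 0.5, -0.5]
grip_width: 0.45
grip_force: 0.0
r 0.072 ang 79.46 yaw+90 76.93 [ 0.64687761  0.48947597 -0.53779186] 0.0
btn [0.5545 0.0219 0.0538]
finger -1 tip world z 0.0661 inner |y| 0.0127
finger 1 tip world z 0.0664 inner |y| 0.0177
post? 2471 [0.5681 0.0865 0.0708] 0.0761 78.2 L [ 0.0041  0.0008 -0.0237]
```

View pics/w_last.png

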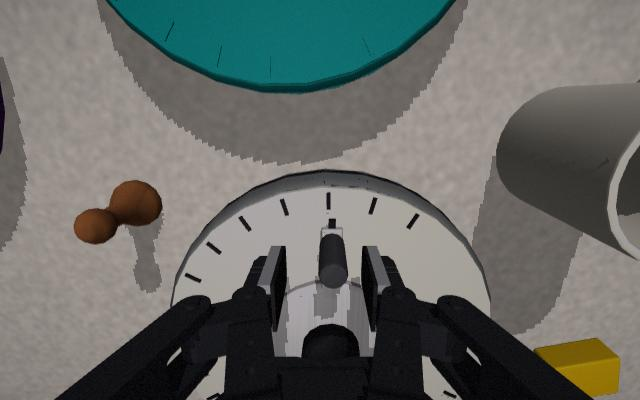

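The picture shows the post (332,260) between the two fingers, with the pointer tip at (332,223) on its outer side. Descending 11 mm more.

```bash
python3 -m jog '[{"fingers":45,"tx":0,"ty":0,"tz":-0.006,"ax":0,"ay":0,"az":0},{"fingers":45,"tx":0,"ty":0,"tz":-0.011,"ax":0,"ay":0,"az":0},{"fingers":45,"tx":0,"ty":0,"tz":-0.011,"ax":0,"ay":0,"az":0}]'; python3 st.py; python3 - <<'E'
from h import *
c=np.array([.5525,.012]); s=np.array(arm.observe()['eef_pos'])[:2]; e=s-c; a0=np.arctan2(e[1],e[0])
for k in range(4,50,4):
    a=a0+np.radians(k); print(k,((c+.072*np.array([np.cos(a),np.sin(a)])-s)*1000).round(1),end=' ')
E
```

```text
clock: 5.9
eef_pos: [0.5672, 0.0826, 0.0368]
ee_rot: [0.783, 0.622, -0.0, -0.0]
wrist_force: [-0.8, -0.3, 0.2]
grip_width: 0.447
grip_force: 0.0
r 0.0721 ang 78.27 yaw+90 76.87 [-0.77120997 -0.31033883  0.15199743] 0.0
btn [0.5554 0.0263 0.0529]
finger -1 tip world z 0.0566 inner |y| 0.0129
finger 1 tip world z 0.0571 inner |y| 0.0181
post? 3635 [0.5685 0.0869 0.0686] 0.0766 77.9 L [ 0.0044  0.0001 -0.0315]
4 [-5.   0.7] 8 [-10.    1.2] 12 [-15.    1.4] 16 [-20.    1.2] 20 [-25.    0.6] 24 [-30.   -0.2] 28 [-34.9  -1.5] 32 [-39.6  -3. ] 36 [-44.3  -4.9] 40 [-48.8  -7.1] 44 [-53.2  -9.6] 48 [-57.3 -12.5]
```

```bash
python3 -m jog '[{"fingers":45,"tx":-0.005,"ty":0.001,"tz":0,"ax":0,"ay":0,"az":4},{"fingers":45,"tx":-0.010,"ty":0.001,"tz":0,"ax":0,"ay":0,"az":8},{"fingers":45,"tx":-0.015,"ty":0.001,"tz":0,"ax":0,"ay":0,"az":12},{"fingers":45,"tx":-0.020,"ty":0.001,"tz":0,"ax":0,"ay":0,"az":16},{"fingers":45,"tx":-0.025,"ty":0.001,"tz":0,"ax":0,"ay":0,"az":20},{"fingers":45,"tx":-0.030,"ty":0,"tz":0,"ax":0,"ay":0,"az":24},{"fingers":45,"tx":-0.035,"ty":-0.0015,"tz":0,"ax":0,"ay":0,"az":28},{"fingers":45,"tx":-0.0395,"ty":-0.003,"tz":0,"ax":0,"ay":0,"az":32},{"fingers":45,"tx":-0.0445,"ty":-0.005,"tz":0,"ax":0,"ay":0,"az":36},{"fingers":45,"tx":-0.049,"ty":-0.007,"tz":0,"ax":0,"ay":0,"az":40},{"fingers":45,"tx":-0.053,"ty":-0.0095,"tz":0,"ax":0,"ay":0,"az":44},{"fingers":45,"tx":-0.0575,"ty":-0.0125,"tz":0,"ax":0,"ay":0,"az":48}]'; python3 st.py; python3 - <<'E'
from h import *
c=np.array([.5525,.012]); s=np.array(arm.observe()['eef_pos'])[:2]; e=s-c; a0=np.arctan2(e[1],e[0])
for k in range(4,70,4):
    a=a0+np.radians(k); print(k,((c+.072*np.array([np.cos(a),np.sin(a)])-s)*1000).round(1),end=' ')
E
```

```text
clock: 7.15
eef_pos: [0.5109, 0.0702, 0.0381]
ee_rot: [0.462, 0.887, 0.0, 0.001]
wrist_force: [2.0, 1.4, -0.6]
grip_width: 0.45
grip_force: 0.7
r 0.0716 ang 125.59 yaw+90 125.03 [ 1.98967242  1.43173359 -0.62969574] 0.7246719673275948
btn [0.5443 0.0233 0.053 ]
finger -1 tip world z 0.0581 inner |y| 0.0138
finger 1 tip world z 0.0548 inner |y| 0.0126
post? 3345 [0.5106 0.0762 0.0691] 0.0767 123.1 L [ 0.0049  0.004  -0.0312]
4 [-4.1 -2.9] 8 [-7.8 -6.3] 12 [-11.3  -9.9] 16 [-14.5 -13.8] 20 [-17.5 -17.8] 24 [-20.1 -22.1] 28 [-22.4 -26.6] 32 [-24.5 -31.2] 36 [-26.2 -35.9] 40 [-27.5 -40.7] 44 [-28.6 -45.6] 48 [-29.3 -50.6] 52 [-29.6 -55.6] 56 [-29.6 -60.7] 60 [-29.2 -65.7] 64 [-28.5 -70.6] 68 [-27.4 -75.6]
```

View pics/w_last.png

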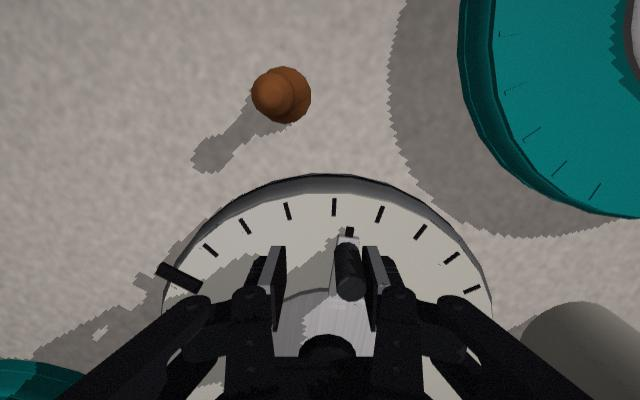

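The post (348,268) now rides against the right finger, the pointer is at (349,231) and the mark at (180,278). The force is 2.5 N. Pushing on by 56°.

```bash
python3 -m jog '[{"fingers":45,"tx":-0.004,"ty":-0.003,"tz":0,"ax":0,"ay":0,"az":4},{"fingers":45,"tx":-0.008,"ty":-0.0065,"tz":0,"ax":0,"ay":0,"az":8},{"fingers":45,"tx":-0.0145,"ty":-0.014,"tz":0,"ax":0,"ay":0,"az":16},{"fingers":45,"tx":-0.0175,"ty":-0.018,"tz":0,"ax":0,"ay":0,"az":20},{"fingers":45,"tx":-0.020,"ty":-0.022,"tz":0,"ax":0,"ay":0,"az":24},{"fingers":45,"tx":-0.0225,"ty":-0.0265,"tz":0,"ax":0,"ay":0,"az":28},{"fingers":45,"tx":-0.0245,"ty":-0.031,"tz":0,"ax":0,"ay":0,"az":32},{"fingers":45,"tx":-0.026,"ty":-0.036,"tz":0,"ax":0,"ay":0,"az":36},{"fingers":45,"tx":-0.0285,"ty":-0.0455,"tz":0,"ax":0,"ay":0,"az":44},{"fingers":45,"tx":-0.0295,"ty":-0.0505,"tz":0,"ax":0,"ay":0,"az":48},{"fingers":45,"tx":-0.0295,"ty":-0.0555,"tz":0,"ax":0,"ay":0,"az":52},{"fingers":45,"tx":-0.0295,"ty":-0.0605,"tz":0,"ax":0,"ay":0,"az":56}]'; python3 st.py; python3 - <<'E'
from h import *
im=cv2.imread('pics/w_last.png')[...,::-1]
save('w4crop.png',cv2.resize(im[190:330,200:440],None,fx=3.3,fy=3.3,interpolation=cv2.INTER_CUBIC))
E
```

```text
clock: 8.4
eef_pos: [0.4811, 0.0096, 0.038]
ee_rot: [-0.008, 1.0, 0.0, 0.0]
wrist_force: [0.4, 0.8, 1.0]
grip_width: 0.448
grip_force: 0.7
r 0.0714 ang -178.11 yaw+90 180.94 [0.35390712 0.81941657 1.00006701] 0.6975915469229221
btn [0.5383 0.0113 0.0528]
finger -1 tip world z 0.058 inner |y| 0.0189
finger 1 tip world z 0.0541 inner |y| 0.0125
post? 3357 [0.4755 0.0133 0.069 ] 0.077 179.1 L [ 0.0056  0.0043 -0.0311]
```

View pics/w4crop.png

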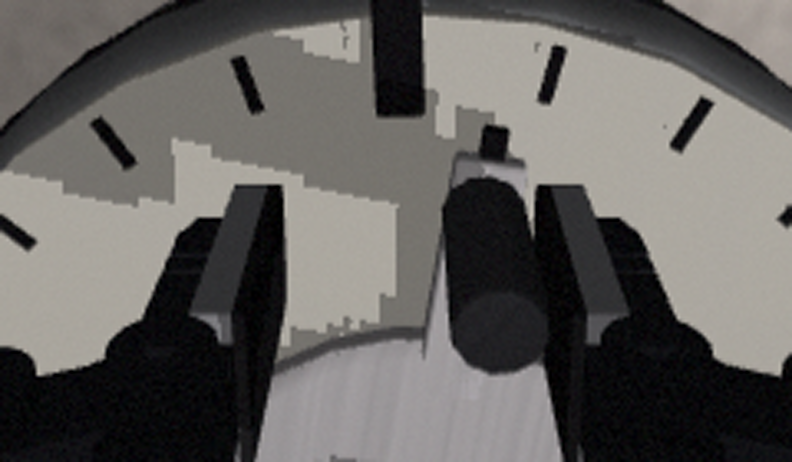

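The crop shows the pointer tip at (495,127) and the mark's inner end at (400,116), both in view, so I measure the remaining angle.

```bash
cat > gap.py <<'E'
import sys
from h import *
z=np.load('w.npz'); p=arm.camera_params('wrist'); c=np.array([.5525,.012]); v=list(map(float,sys.argv[1:]))
t=atz(p,z['T'],v[0],v[1],.038)[:2]; m=atz(p,z['T'],v[2],v[3],.0395)[:2]
A=lambda q:np.degrees(np.arctan2(*(q-c)[::-1]))%360
print('tip',t.round(4),np.hypot(*(t-c)).round(4),A(t).round(2),'mark',m.round(4),np.hypot(*(m-c)).round(4),A(m).round(2),'dist',np.hypot(*(t-m)).round(4))
s=np.array(arm.observe()['eef_pos'])[:2]; e=s-c; a0=np.arctan2(e[1],e[0])
for k in range(2,20,2):
    a=a0+np.radians(k); print(k,((c+.072*np.array([np.cos(a),np.sin(a)])-s)*1000).round(1),end=' ')
E
python3 gap.py 350 228.5 321.2 225.2
```

```text
tip [0.4678 0.0233] 0.0855 172.43 mark [0.4655 0.0077] 0.0872 182.85 dist 0.0158
2 [-0.5 -2.5] 4 [-0.2 -5. ] 6 [ 0.1 -7.5] 8 [  0.5 -10. ] 10 [  1.  -12.5] 12 [  1.6 -14.9] 14 [  2.2 -17.3] 16 [  3.  -19.7] 18 [  3.8 -22.1]
```

```bash
python3 -m jog '[{"fingers":45,"tx":0,"ty":-0.0035,"tz":0,"ax":0,"ay":0,"az":3},{"fingers":45,"tx":0,"ty":-0.007,"tz":0,"ax":0,"ay":0,"az":6},{"fingers":45,"tx":0.0005,"ty":-0.010,"tz":0,"ax":0,"ay":0,"az":8},{"fingers":45,"tx":0.001,"ty":-0.012,"tz":0,"ax":0,"ay":0,"az":9.6},{"fingers":45,"tx":0.001,"ty":-0.012,"tz":0,"ax":0,"ay":0,"az":9.6},{"fingers":45,"tx":0.001,"ty":-0.012,"tz":0,"ax":0,"ay":0,"az":9.6}]'; python3 st.py; python3 - <<'E'
from h import *
im=cv2.imread('pics/w_last.png')[...,::-1]
save('w5crop.png',cv2.resize(im[190:290,250:400],None,fx=5,fy=5,interpolation=cv2.INTER_CUBIC))
E
```

```text
clock: 9.05
eef_pos: [0.4819, -0.0024, 0.0377]
ee_rot: [-0.09, 0.996, -0.0, 0.0]
wrist_force: [0.2, 0.1, 0.7]
grip_width: 0.451
grip_force: 0.0
r 0.072 ang -168.51 yaw+90 190.35 [0.22699935 0.10457817 0.70681637] 0.0
btn [0.5382 0.0088 0.0527]
finger -1 tip world z 0.0574 inner |y| 0.0137
finger 1 tip world z 0.0549 inner |y| 0.0126
post? 3421 [0.4759 0.0006 0.0689] 0.0774 -171.6 L [ 0.0053  0.004  -0.0313]
```

View pics/w5crop.png

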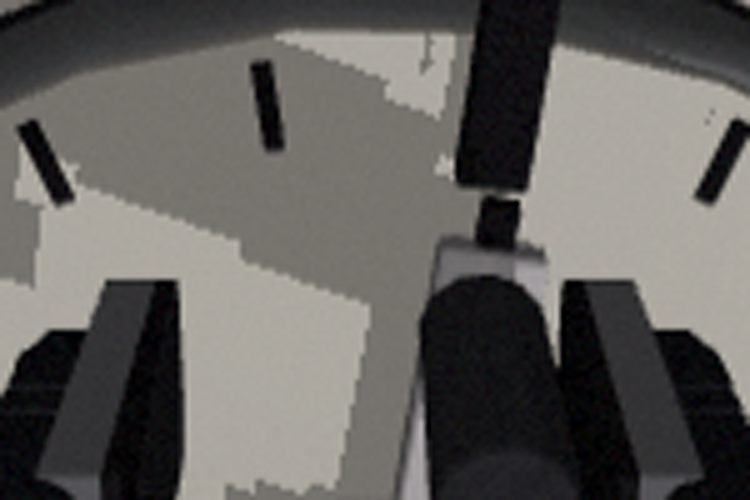

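The pointer tip (500,197) and the mark's inner end (491,190) are about 1 to 2 mm apart, well inside tolerance. Backing the finger off the post, rising, closing, and moving above the button.

```bash
python3 gap.py 350 229.4 348.2 228; python3 -m jog '[{"fingers":45,"tx":0,"ty":0.004,"tz":0,"ax":0,"ay":0,"az":0},{"fingers":45,"tx":0,"ty":0.008,"tz":0,"ax":0,"ay":0,"az":0},{"fingers":45,"tx":0,"ty":0.008,"tz":0.02,"ax":0,"ay":0,"az":0},{"fingers":45,"tx":0,"ty":0.008,"tz":0.05,"ax":0,"ay":0,"az":0},{"fingers":0,"tx":0,"ty":0.008,"tz":0.07,"ax":0,"ay":0,"az":0},{"fingers":0,"tx":0.035,"ty":0.011,"tz":0.07,"ax":0,"ay":0,"az":0},{"fingers":0,"tx":0.07,"ty":0.0145,"tz":0.07,"ax":0,"ay":0,"az":0},{"fingers":0,"tx":0.07,"ty":0.0145,"tz":0.07,"ax":0,"ay":0,"az":0},{"fingers":0,"tx":0.07,"ty":0.0145,"tz":0.07,"ax":0,"ay":0,"az":0}]'; python3 st.py; python3 - <<'E'
from h import *
z=np.load('w.npz'); p=arm.camera_params('wrist'); W=cloud(p,z['T'],z['d']); s=arm.observe(); M=R.from_quat(s['ee_rot']).as_matrix(); L=(W-np.array(s['eef_pos']))@M
f=(abs(L[...,0])<.016)&(abs(L[...,1])<.02)&(W[...,2]>.06); print('tip z',np.percentile(W[f][:,2],[0.5,2,5]).round(4), 'y',np.percentile(L[f][:,1],[1,99]))
save('w6.png',z['im'])
E
```

```text
tip [0.4668 0.0091] 0.0858 181.94 mark [0.4655 0.0077] 0.0871 182.82 dist 0.0018
2 [ 0.6 -2.4] 4 [ 1.2 -4.9] 6 [ 2.  -7.3] 8 [ 2.8 -9.7] 10 [  3.6 -12. ] 12 [  4.6 -14.3] 14 [  5.6 -16.6] 16 [  6.8 -18.9] 18 [  8.  -21.1] clock: 10.0
eef_pos: [0.5515, 0.0126, 0.107]
ee_rot: [-0.091, 0.996, 0.0, -0.001]
wrist_force: [0.3, -0.5, -0.4]
grip_width: 0.002
grip_force: 0.0
r 0.0012 ang 146.81 yaw+90 190.49 [ 0.29839225 -0.46257159 -0.36048709] 0.0
btn [0.5514 0.0117 0.0543]
finger -1 tip world z 0.0541 inner |y| 0.0127
finger 1 tip world z 0.1349 inner |y| 0.0128
post? 469 [0.4806 0.0091 0.0749] 0.072 -177.7 L [0.0696 0.0093 0.0321]
tip z [0.1252 0.1284 0.1331] y [-0.01886503  0.01964796]
```

View pics/w6.png

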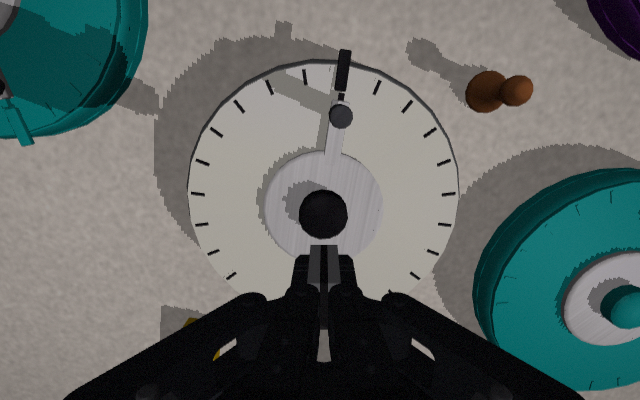

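The pointer lines up with the mark: post (341,116), pointer (341,97), mark (344,70). The closed tips are at about z=0.125, straight above the button. Descending to just above it.

```bash
python3 -m jog '[{"fingers":0,"tx":0.001,"ty":-0.0005,"tz":-0.03,"ax":0,"ay":0,"az":0},{"fingers":0,"tx":0.001,"ty":-0.0005,"tz":-0.055,"ax":0,"ay":0,"az":0},{"fingers":0,"tx":0.001,"ty":-0.0005,"tz":-0.064,"ax":0,"ay":0,"az":0},{"fingers":0,"tx":0.001,"ty":-0.0005,"tz":-0.064,"ax":0,"ay":0,"az":0},{"fingers":0,"tx":0.001,"ty":-0.0005,"tz":-0.064,"ax":0,"ay":0,"az":0}]'; python3 -m jog '[{"fingers":0,"tx":0,"ty":0,"tz":-0.002,"ax":0,"ay":0,"az":0},{"fingers":0,"tx":0,"ty":0,"tz":-0.004,"ax":0,"ay":0,"az":0},{"fingers":0,"tx":0,"ty":0,"tz":-0.006,"ax":0,"ay":0,"az":0},{"fingers":0,"tx":0,"ty":0,"tz":-0.008,"ax":0,"ay":0,"az":0},{"fingers":0,"tx":0,"ty":0,"tz":-0.008,"ax":0,"ay":0,"az":0}]'
```

```text
clock: 10.55
eef_pos: [0.553, 0.0115, 0.0444]
ee_rot: [-0.091, 0.996, -0.0, 0.0]
wrist_force: [0.5, 0.8, 0.0]
grip_width: 0.002
grip_force: 0.0
clock: 11.05
eef_pos: [0.5539, 0.0114, 0.0363]
ee_rot: [-0.091, 0.996, -0.0, 0.001]
wrist_force: [2.1, 0.1, 4.8]
grip_width: -0.006
grip_force: 2.2
```

```bash
python3 -m jog '[{"fingers":0,"tx":0,"ty":0,"tz":-0.0015,"ax":0,"ay":0,"az":0},{"fingers":0,"tx":0,"ty":0,"tz":-0.003,"ax":0,"ay":0,"az":0},{"fingers":0,"tx":0,"ty":0,"tz":-0.003,"ax":0,"ay":0,"az":0}]'
```

```text
clock: 11.35
eef_pos: [0.554, 0.0114, 0.0356]
ee_rot: [-0.091, 0.996, -0.0, 0.001]
wrist_force: [-7.0, 1.0, 23.9]
grip_width: -0.004
grip_force: 12.1
```

24 N with the motion stopped: the button has bottomed. Releasing, rising clear and checking.

```bash
python3 -m jog '[{"fingers":0,"tx":0,"ty":0,"tz":0.004,"ax":0,"ay":0,"az":0},{"fingers":0,"tx":0,"ty":0,"tz":0.012,"ax":0,"ay":0,"az":0},{"fingers":0,"tx":0,"ty":0,"tz":0.04,"ax":0,"ay":0,"az":0},{"fingers":0,"tx":0,"ty":0,"tz":0.075,"ax":0,"ay":0,"az":0},{"fingers":0,"tx":0,"ty":0,"tz":0.075,"ax":0,"ay":0,"az":0},{"fingers":0,"tx":0,"ty":0,"tz":0.075,"ax":0,"ay":0,"az":0}]'; python3 st.py; python3 - <<'E'
from h import *
im=cv2.imread('pics/w_last.png')[...,::-1]
save('w7crop.png',cv2.resize(im[40:250,220:460],None,fx=2.8,fy=2.8,interpolation=cv2.INTER_CUBIC))
E
```

```text
clock: 11.95
eef_pos: [0.5529, 0.0116, 0.1081]
ee_rot: [-0.091, 0.996, -0.0, 0.0]
wrist_force: [-0.8, 0.7, 0.2]
grip_width: -0.001
grip_force: 0.0
r 0.0005 ang -45.3 yaw+90 190.45999999999998 [-0.80779466  0.69468313  0.17915234] 0.0
btn [0.5513 0.0117 0.0542]
finger -1 tip world z 0.0545 inner |y| 0.0127
finger 1 tip world z 0.0545 inner |y| 0.0127
post? 470 [0.4806 0.0091 0.0749] 0.0719 -177.7 L [0.0706 0.0103 0.0322]
```

View pics/w7crop.png

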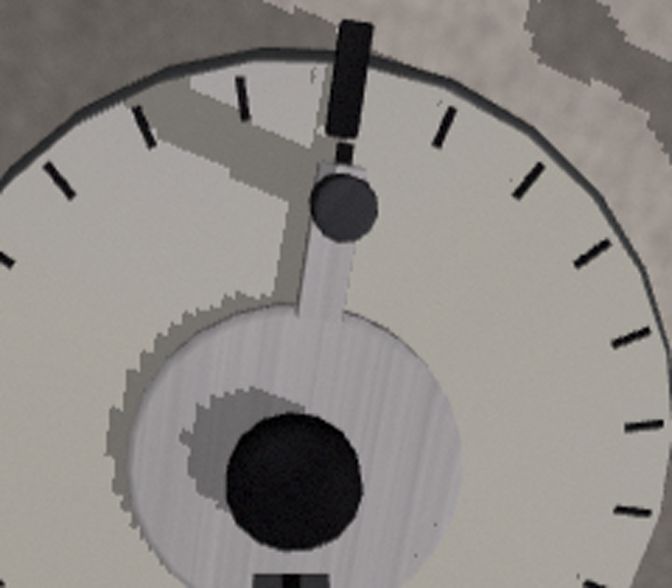

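The button is up at z=54 mm, the pointer (344,152) is still on the mark (342,137), and the timer hasn't moved. The hard stop at 24 N, against 4.5 N for full travel, shows the button went all the way down. Handing in.

```bash
python3 -c "
from station import arm
print(arm.close_job())"
```

```text
the job is handed in; nothing more can be done
None
```

The job is handed in and no verdict came back: the pointer measured about 2 mm from the big mark, then the button was pressed to its stop (24 N, inferred from force) and sprang back, with the timer unmoved; the mug, block and pawn were not re-measured, and I viewed 12 pictures, two over the limit of 10.

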